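# Press the brass inlays home

### The arm

A 6-joint arm with a two-finger parallel gripper is mounted at the origin on the work surface. World frame = base frame: x ahead of the robot, y to its left, z up, the work surface at z = 0. Lengths are in m, angles in rad, forces in N, time in s.
With the tool pointing down it reaches from about 0.35 to 0.875 m from the base axis. Payload 4.2 kg.
Tool frame: the origin (TCP) lies between the finger pads; the fingertips stand 17 mm ahead of it and the grasp point (between the pads) lies 2 mm behind it; z points along the fingers, y is the line along which they close (so a half turn about z gives the same grasp; the last joint's range is limited). The gripper opens to 85 mm and grips with 20 to 120 N. Pads are 22 mm wide; open, the fingers measure 114 mm over their backs; the gripper's body (76 mm by 85 mm) begins 54 mm behind the grasp point. The pads swing forward as they close: fully open they stand 13 mm farther back than shut.
Start: joints at [1.41, 0.385, 0.008, 0, -1.194, -0.259], TCP at [0.255, 0.571, 0.219] pointing down, gripper open.
Joint ranges: [-3.14, 3.14], [-1.21, 2.06], [-1.07, 1.41], [-3.16, 2.05], [-2.99, -0.16], [-3.1, 3.1]. Speed limits (rad/s): [2.79, 2.79, 3.14, 3.14, 3.14, 3.14].

### API

Orientations are given as a rotation vector (axis times angle).
In Python, from bench import telemetry, imaging, ctrl gives the robot as it stands. The module is installed in compiled form; this text tells all that it offers.
- The arm moves only by the tool jog_arm, never from a script. Its argument "deltas" is a list of rows, each an object of numbers: "dx", "dy", "dz": the shift along the world's x, y, z in mm; "turn": the turn about the world's z in rad. A call has 1 to 12 rows; each row is the pose to reach, as a shift and turn from the pose commanded when the call began; what a row does not reach only later rows make up. A row lasts 1/10 s, in which the tool goes at most 50 mm and 8.59 degrees, less where a joint would pass 70% of its speed; a pose out of reach is approached as far as the arm can. A call with a gripper value outside its range is refused whole. "hand" is the gripper command: -1 is fully open, 1 is shut, values between are in proportion, set as the call begins (left out, the last holds). The fingers move at their own pace and stop on an object; "newtons" is the grip in N (left out, the last holds). Time passes only in rows, so rows that repeat a pose let the fingers close. It gives the time, the measured TCP pose, the force, the opening and the grip force at its end, in the units of the state.
- telemetry.observe(): the state, without advancing time (a new reading comes with each control period).
- imaging.get_image(name): name is "scene" or "top" or "wrist"; returns the picture (384x512x3 uint8, blue, green, red); there is no depth.
- imaging.get_calibration(name): a dict with "fovy" (degrees; the focal length in pixels is half the picture's height over the tangent of half this angle, whatever the lens; pixels are square), "cx", "cy" (the principal point, pixels), "pose" (4x4, takes a point from camera to world coordinates). Camera axes: x right, y up, looking along -z (the intrinsics and any distortion apply to the point x, -y, -z); pixel columns grow to the right and rows downward; lengths in m; the calibration is good to about 2 mm. A picture is of the moment at which its call begins: read the wrist's pose just before it. get_calibration takes no time and is no camera call; for the wrist camera it gives the pose at the moment of the call.
- ctrl.hand_in(): hands the job in; it is judged then, once.
The state is a dict: "time": time; "joint_positions": joint angles; "qd": joint speeds; "effort": joint torques, N m; "tool_pos": TCP position; "tool_rot": TCP orientation; "wrist_force": force on the tool from outside, world axes, zero at the start; "ft_torque": the same for the moment, N m; "gripper_width": finger opening in m; "grasp_force": force on a finger pad.
Only numpy, scipy, OpenCV 4.12 (cv2) and the standard library are available. Lean on these libraries where they do the work, as an engineer would, in place of code of your own. Each camera call takes 0.05 s, during which the arm holds its last target. There are 200 camera calls.

### The job

Three brass inlays have been set in fresh glue and still stand a little proud of the green lacquer panel. With the fingertips press each one gently down until it is flush with the panel, the largest first as is usual: the round moon, then the long leaf, and the small square seal last. Only push, never hard and never pulling an inlay up, and leave everything else on the panel and the bench where it lies.

Things in the scene. Friction and masses are not known exactly. Their poses are not given: they have to be found in the camera images.
- panel: green lacquered wooden panel, 300 mm (its x) by 540 mm (its y) and 30 mm thick, lying flat and wedged fast on the bench between low wooden stops. Origin: centre of its underside, on the bench; its top face is 30 mm above that.
- moon_seat: the recess in the panel for the moon; origin at the centre of the recess in the plane of the panel's top face, z up. Fixed, does not move with the inlay.
- moon_top (a point): centre of the upper face of the brass inlay in the shape of a round moon, a disc 80 mm across. All three inlays have the same plain brass face, 8 mm thick with their backing, and only slide straight up and down in their recesses.
- moon (a joint): how far the moon has been pressed down, m: 0 when its face stands 6 mm above flush, 0.006 when it is flush and bottoms in its recess (its face is then 0.4 mm above the panel's top face). It begins between 0 and 0.002, yields to a push of 3 to 4 N (a little more if pushed fast), stays where it is left, and can be drawn out upwards (negative values) if pinched.
- leaf_seat: the recess in the panel for the leaf; origin at the centre of the recess in the plane of the panel's top face, z up. Its x axis runs along the leaf's length. Fixed, does not move with the inlay.
- leaf_top (a point): centre of the upper face of the brass inlay in the shape of a long leaf, 110 mm long, 36 mm wide in the middle and pointed at both ends. All three inlays have the same plain brass face, 8 mm thick with their backing, and only slide straight up and down in their recesses.
- leaf (a joint): how far the leaf has been pressed down, m: 0 when its face stands 6 mm above flush, 0.006 when it is flush and bottoms in its recess (its face is then 0.4 mm above the panel's top face). It begins between 0 and 0.002, yields to a push of 3 to 4 N (a little more if pushed fast), stays where it is left, and can be drawn out upwards (negative values) if pinched.
- seal_seat: the recess in the panel for the seal; origin at the centre of the recess in the plane of the panel's top face, z up. Its x and y axes are parallel to the sides of the square. Fixed, does not move with the inlay.
- seal_top (a point): centre of the upper face of the brass inlay in the shape of a small square seal, 42 x 42 mm. All three inlays have the same plain brass face, 8 mm thick with their backing, and only slide straight up and down in their recesses.
- seal (a joint): how far the seal has been pressed down, m: 0 when its face stands 6 mm above flush, 0.006 when it is flush and bottoms in its recess (its face is then 0.4 mm above the panel's top face). It begins between 0 and 0.002, yields to a push of 3 to 4 N (a little more if pushed fast), stays where it is left, and can be drawn out upwards (negative values) if pinched.
- pot: small screw-top glass jar, 34 mm across, 42 mm tall, standing on the panel between the inlays. Loose; to be left alone. Origin: centre of its underside.
- cork_block: cork sanding block 80 x 45 x 24 mm, lying on the panel along its far edge. Loose; to be left alone. Origin: centre of its underside.
- palette_knife: palette knife 200 mm long, 17 mm thick at its wooden handle, lying on the panel along its near edge. Loose; to be left alone. Origin: its underside, at mid-length.
- bowl: white ceramic bowl 100 mm across, 45 mm tall, on the bench right of the panel. Loose; to be left alone. Origin: centre of its underside.
- tin: metal lacquer tin 74 mm across, 85 mm tall, on the bench right of the panel. Loose; to be left alone. Origin: centre of its underside.
- hammer: small hammer 220 mm long with a wooden handle, lying on the bench left of the panel. Loose; to be left alone. Origin: its underside, at mid-length.
- brush: brush 200 mm long, lying on the bench left of the panel. Loose; to be left alone. Origin: its underside, at mid-length.

How it is judged:
On the way, in this order (a step that is already met when the one before it is completed fails the run):
1. the moon is pressed flush (within 1.5 mm) while the leaf and the seal still stand proud (value of joint moon above 0.0045 m and value of joint each of leaf, seal below 0.0045 m), for 0.1 s.
2. then the leaf is flush (within 1.5 mm) while the seal still stands proud (value of joint each of moon, leaf above 0.0045 m and value of joint seal below 0.0045 m), for 0.1 s.
3. then the seal is flush (within 1.5 mm) (value of joint each of moon, leaf, seal above 0.0045 m), for 0.1 s.
At the end, for the whole second after the job is handed in: moon, leaf and seal all pressed to within 1.5 mm of flush, and every loose thing within 20 mm of where it began (all of step 3 and distance of each of pot, cork_block, palette_knife, bowl, tin, hammer, brush from where it was at the start of the episode below 0.02 m); the robot touches nothing.
It fails at once if an inlay is pressed harder than 35 N (contact force between any of moon_seat, leaf_seat, seal_seat and anything else above 35 N).
It fails at once if an inlay is pressed with anything but the fingers (over 1 N from the arm or the gripper's body) (contact force between any of moon_seat, leaf_seat, seal_seat and the arm above 1 N).
It fails at once if the fingers press the panel harder than 35 N (contact force between panel and the fingers above 35 N).
It fails at once if an inlay is pulled up more than 2 mm above its highest starting height (value of joint any of moon, leaf, seal below -0.002 m).
It fails at once if a loose thing (jar, block, bowl, tin or tool) is moved more than 20 mm or lifted (distance of any of pot, cork_block, palette_knife, bowl, tin, hammer, brush from where it was at the start of the episode above 0.02 m).
It also fails if it takes over 48 s, if anything falls off the work surface, if the arm or the gripper's body presses on something with over 40 N, if the wrist force passes 120 N, or if a joint passes its speed limit or range.

## Working session

There is one attempt and no reset: what is moved stays moved. The work goes in short steps, Python scripts to look and compute and a tool call to move; the robot and the scene stay as the last step left them, time stands still between calls to the robot, and variables do not carry over. Pictures are saved under pics/ and viewed, at most 10 in all, crops included, and the job is handed in when it is done.

Besides the shell and the picture viewer there is one more tool, called after "Emit:" as name(argument=value, ...) on one line, values as JSON. jog_arm: Moves the arm, as the interface text tells. Its arguments: {"type":"object","properties":{"deltas":{"type":"array","items":{"type":"object","properties":{"dx":{"type":"number"},"dy":{"type":"number"},"dz":{"type":"number"},"turn":{"type":"number"}}}},"hand":{"type":"number"},"newtons":{"type":"number"}},"required":["deltas"]}

```bash
mkdir -p pics; python3 - <<'E'
from bench import telemetry, imaging, ctrl
import cv2
s=telemetry.observe(); print({k:s[k] for k in s})
for n in ("scene","top"):
    im=imaging.get_image(n); cv2.imwrite(f"pics/{n}0.png",im); print(n,imaging.get_calibration(n))
E
```

```text
{'time': 0.0, 'joint_positions': array([ 1.40959003e+00,  3.85576347e-01,  6.63054673e-03, -4.90938999e-04,
       -1.19398689e+00, -2.58571099e-01]), 'qd': array([-0.00024252, -0.00040297,  0.00161518,  0.00087478, -0.00201978,
       -0.00102528]), 'effort': array([-6.84140487e-04, -3.92290735e+01,  1.88403028e+01,  4.18618307e+00,
       -4.63001488e-03, -3.45834252e-06]), 'tool_pos': array([0.2544776 , 0.57018526, 0.2175127 ]), 'tool_rot': array([ 3.07047959e+00, -6.54382968e-01, -5.52227853e-04]), 'wrist_force': array([ 0.34062896,  0.19560487, -0.83812005]), 'ft_torque': array([-0.02613151,  0.02476482, -0.00093682]), 'grasp_force': 0.0, 'gripper_width': 0.08554052196127734}
scene {'fovy': 51.41576984869339, 'cx': 260.58619728143225, 'cy': 190.7934089936472, 'pose': array([[ 2.45824472e-01, -7.30425194e-01,  6.37220029e-01,
         1.31035076e+00],
       [ 9.69314359e-01,  1.85269129e-01, -1.61570489e-01,
        -1.81445106e-01],
       [-4.20435717e-05,  6.57384504e-01,  7.53555315e-01,
         9.73642759e-01],
       [ 0.00000000e+00,  0.00000000e+00,  0.00000000e+00,
         1.00000000e+00]])}
top {'fovy': 45.69140421169478, 'cx': 251.37016938919558, 'cy': 189.67412329689617, 'pose': array([[-0.01871669,  0.99269629, -0.11917953,  0.39912315],
       [-0.99957171, -0.02126056, -0.02010919,  0.00425912],
       [-0.02249614,  0.11875211,  0.99266906,  1.47162053],
       [ 0.        ,  0.        ,  0.        ,  1.        ]])}
```

View pics/top0.png

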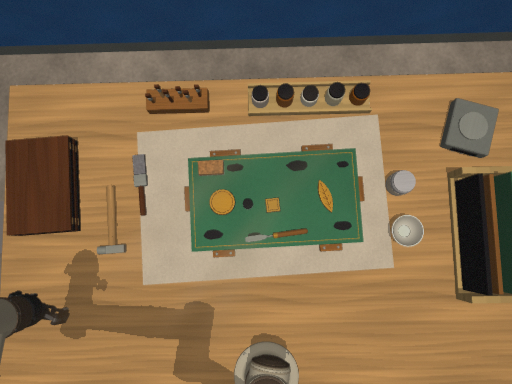

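View pics/scene0.png

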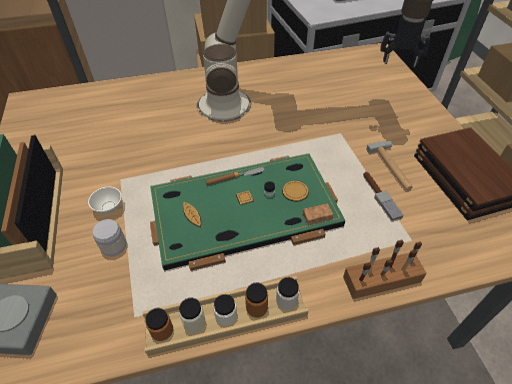

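The top view shows the moon at (222,202), the pot at (248,203), the seal at (273,205), the leaf at (326,196), the cork at (210,168) and the knife at (277,236). In the scene view the moon is at (295,190), the pot at (269,188), the seal at (245,198) and the leaf at (192,214).

```bash
cat > h.py <<'E'
import numpy as np, cv2
from bench import telemetry, imaging
def ray(c,u,v):
    f=192/np.tan(np.radians(c["fovy"]/2)); P=np.array(c["pose"])
    d=P[:3,:3]@np.array([(u-c["cx"])/f,-(v-c["cy"])/f,-1]); return P[:3,3],d/np.linalg.norm(d)
def plane(c,u,v,z):
    o,d=ray(c,u,v); return o+d*(z-o[2])/d[2]
def cross(r1,r2):
    (a,d),(b,e)=r1,r2; t,s=np.linalg.lstsq(np.c_[d,-e],b-a,rcond=None)[0]
    return (a+t*d+b+s*e)/2, np.linalg.norm(a+t*d-b-s*e)
def blobs(im,lo,hi,roi,amin):
    m=cv2.inRange(cv2.cvtColor(im,cv2.COLOR_BGR2HSV),lo,hi)
    k=np.zeros_like(m); x0,y0,x1,y1=roi; k[y0:y1,x0:x1]=m[y0:y1,x0:x1]
    cs=cv2.findContours(k,cv2.RETR_EXTERNAL,cv2.CHAIN_APPROX_NONE)[0]
    return [c for c in cs if cv2.contourArea(c)>=amin]
E
python3 - <<'E'
from h import *
R={}
for n,roi in (("top",(195,158,355,243)),("scene",(160,165,335,250))):
    im=cv2.imread(f"pics/{n}0.png"); c=imaging.get_calibration(n)
    h=cv2.cvtColor(im,cv2.COLOR_BGR2HSV)
    for u,v in (((222,202),(273,205),(326,196)) if n=="top" else ((295,190),(245,198),(192,214))): print(h[v,u+3])
    for b in blobs(im,(10,120,120),(30,255,255),roi,40):
        M=cv2.moments(b); u,v=M["m10"]/M["m00"],M["m01"]/M["m00"]
        P=np.array([plane(c,*q[0],.034) for q in b])[:,:2].astype(np.float32)
        print(n,round(u,1),round(v,1),M["m00"],plane(c,u,v,.034).round(4),cv2.minAreaRect(P))
    g=max(blobs(im,(60,80,30),(95,255,200),(140,100,400,300),2000),key=cv2.contourArea)
    P=np.array([plane(c,*q[0],.03) for q in g])[:,:2].astype(np.float32)
    print("panel",cv2.minAreaRect(P))
E
```

```text
[ 19 186 186]
[ 19 169 172]
[ 19 186 181]
top 288.0 233.2 68.0 [ 0.4318 -0.0789  0.034 ] ((0.4311378300189972, -0.08373676985502243), (0.013093558140099049, 0.10419102758169174), 5.21145486831665)
top 272.3 204.5 147.0 [ 0.523 -0.032  0.034] ((0.5231200456619263, -0.03252480924129486), (0.04106690734624863, 0.04124218970537186), 88.83399963378906)
top 221.7 201.5 455.5 [0.536  0.1282 0.034 ] ((0.5354373455047607, 0.1285783052444458), (0.0772082656621933, 0.07792206108570099), 25.588211059570312)
top 325.2 195.7 235.0 [ 0.5475 -0.1997  0.034 ] ((0.548552930355072, -0.19947534799575806), (0.10486530512571335, 0.03407992422580719), 16.281766891479492)
top 210.3 166.5 292.0 [0.6492 0.1636 0.034 ] ((0.6494012475013733, 0.1662205457687378), (0.08080582320690155, 0.042206648737192154), 88.72503662109375)
panel ((0.539996862411499, -0.037686556577682495), (0.26686346530914307, 0.5088544487953186), 2.140805721282959)
[ 18 142 178]
[ 18 145 178]
[ 18 142 178]
scene 306.5 235.1 136.0 [0.7103 0.1056 0.034 ] ((0.7100399732589722, 0.11019445955753326), (0.019391745328903198, 0.09499236196279526), 1.4261846542358398)
scene 191.5 213.7 208.0 [ 0.5528 -0.2016  0.034 ] ((0.5511116981506348, -0.20231622457504272), (0.10207538306713104, 0.034601762890815735), 13.2662353515625)
scene 244.2 197.0 119.0 [ 0.5279 -0.0352  0.034 ] ((0.5278474688529968, -0.034804247319698334), (0.04347234219312668, 0.040520600974559784), 4.738879680633545)
scene 295.1 190.1 355.0 [0.5393 0.1254 0.034 ] ((0.5384055972099304, 0.12568369507789612), (0.07544999569654465, 0.07577461004257202), 73.65352630615234)
panel ((0.5481852293014526, -0.040068984031677246), (0.2994146943092346, 0.5370039343833923), 2.091789484024048)
```

Emit:
jog_arm(deltas=[{"dx": 24,"dy": -38,"dz": 0},{"dx": 48,"dy": -76,"dz": 0},{"dx": 72,"dy": -114,"dz": 0,"turn": -0.1},{"dx": 96,"dy": -152,"dz": 0,"turn": -0.2},{"dx": 120,"dy": -190,"dz": 0,"turn": -0.3},{"dx": 144,"dy": -228,"dz": 0,"turn": -0.4},{"dx": 168,"dy": -266,"dz": 0,"turn": -0.5},{"dx": 192,"dy": -304,"dz": 0,"turn": -0.6},{"dx": 216,"dy": -342,"dz": 0,"turn": -0.7},{"dx": 240,"dy": -380,"dz": 0,"turn": -0.8},{"dx": 264,"dy": -415,"dz": -20,"turn": -0.87},{"dx": 282,"dy": -444,"dz": -50,"turn": -0.87}], hand=1, newtons=20)

```text
$.deltas[0]: bad value
```

Emit:
jog_arm(deltas=[{"dx": 0,"dy": 0,"dz": 0},{"dx": 0,"dy": 0,"dz": -20},{"dx": 0,"dy": 0,"dz": -40},{"dx": 0,"dy": 0,"dz": -60},{"dx": 0,"dy": 0,"dz": -60},{"dx": 0,"dy": 0,"dz": -60}])

```text
$.deltas[0]: bad value
```

```bash
python3 - <<'E'
from h import *
s=telemetry.observe(); print(s["time"],s["tool_pos"],s["tool_rot"],s["wrist_force"],s["gripper_width"])
a=imaging.get_image("wrist"); b=imaging.get_image("scene")
cv2.imwrite("pics/w1.png",np.vstack([a[:300],cv2.resize(b[130:270,140:360],(512,300))]))
E
```

```text
0.1 [0.25450636 0.5702406  0.21764051] [ 3.07071398e+00 -6.54475263e-01 -4.95741701e-04] [-0.2685455   0.59097035  0.04904489] 0.08563738962689971
```

View pics/w1.png

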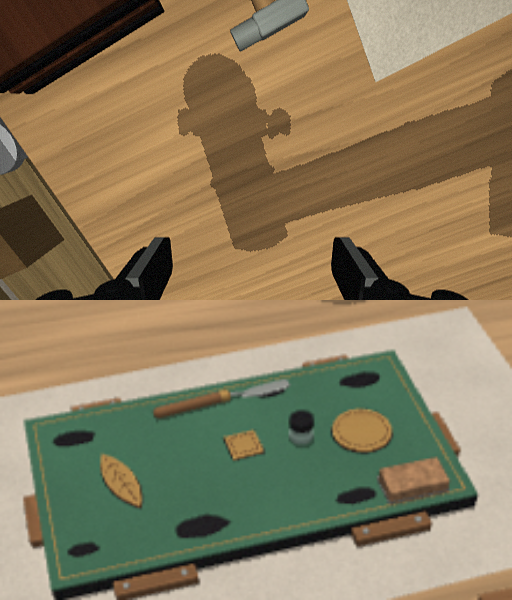

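The picture shows that the arm hasn't moved; the panel layout is as before. The rows were refused, probably because each one needs all four numbers.

Emit:
jog_arm(deltas=[{"dx": 24,"dy": -38,"dz": 0,"turn": 0},{"dx": 48,"dy": -76,"dz": 0,"turn": 0},{"dx": 72,"dy": -114,"dz": 0,"turn": -0.1},{"dx": 96,"dy": -152,"dz": 0,"turn": -0.2},{"dx": 120,"dy": -190,"dz": 0,"turn": -0.3},{"dx": 144,"dy": -228,"dz": 0,"turn": -0.4},{"dx": 168,"dy": -266,"dz": 0,"turn": -0.5},{"dx": 192,"dy": -304,"dz": 0,"turn": -0.6},{"dx": 216,"dy": -342,"dz": 0,"turn": -0.7},{"dx": 240,"dy": -380,"dz": 0,"turn": -0.8},{"dx": 264,"dy": -415,"dz": -20,"turn": -0.87},{"dx": 282,"dy": -444,"dz": -50,"turn": -0.87}], hand=1, newtons=20)

```text
time: 1.4
tool_pos: [0.5391, 0.1254, 0.1699]
tool_rot: [-2.505, 1.888, -0.004]
wrist_force: [0.6, 0.4, -0.4]
gripper_width: -0.0
grasp_force: 0.0
```

Emit:
jog_arm(deltas=[{"dx": 0,"dy": 0,"dz": -30,"turn": 0},{"dx": 0,"dy": 0,"dz": -60,"turn": 0},{"dx": 0,"dy": 0,"dz": -90,"turn": 0},{"dx": 0,"dy": 0,"dz": -100,"turn": 0},{"dx": 0,"dy": 0,"dz": -100,"turn": 0},{"dx": 0,"dy": 0,"dz": -100,"turn": 0}])

```text
time: 2.0
tool_pos: [0.5377, 0.1272, 0.0698]
tool_rot: [-2.51, 1.887, -0.002]
wrist_force: [0.3, 0.6, 0.0]
gripper_width: -0.0001
grasp_force: 0.0
```

```bash
python3 - <<'E'
from h import *
s=telemetry.observe(); print(s["time"],s["tool_pos"],s["tool_rot"],s["wrist_force"],s["gripper_width"])
a=imaging.get_image("wrist"); b=imaging.get_image("scene")
cv2.imwrite("pics/w2.png",np.vstack([a[84:],cv2.resize(b[130:270,140:360],(512,300))]))
E
```

```text
2.0 [0.53766166 0.12722183 0.06977481] [-2.51001069e+00  1.88659839e+00 -1.93916451e-03] [0.28433704 0.59099835 0.01712032] -0.00010827711493610918
```

View pics/w2.png

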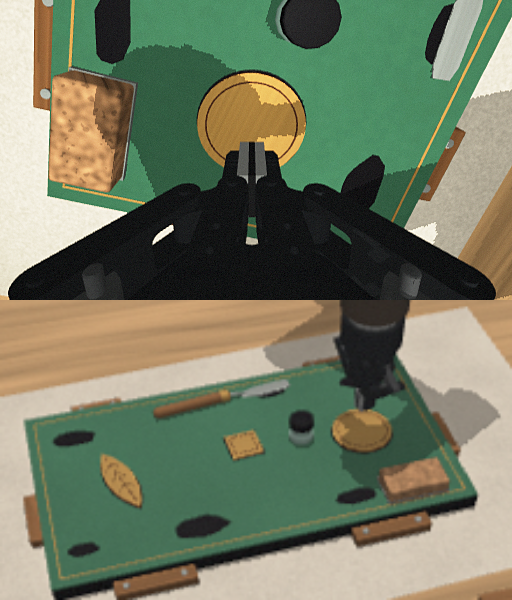

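The upper half shows the shut fingertips at about (252,160), over the disc whose centre is near (251,120). The lower half shows the arm standing over the moon and clear of the jar.

Emit:
jog_arm(deltas=[{"dx": 0,"dy": 0,"dz": -6,"turn": 0},{"dx": 0,"dy": 0,"dz": -12,"turn": 0},{"dx": 0,"dy": 0,"dz": -14,"turn": 0},{"dx": 0,"dy": 0,"dz": -15,"turn": 0},{"dx": 0,"dy": 0,"dz": -16,"turn": 0},{"dx": 0,"dy": 0,"dz": -17,"turn": 0},{"dx": 0,"dy": 0,"dz": -18,"turn": 0},{"dx": 0,"dy": 0,"dz": -19,"turn": 0},{"dx": 0,"dy": 0,"dz": -20,"turn": 0},{"dx": 0,"dy": 0,"dz": -20,"turn": 0}])

```text
time: 3.1
tool_pos: [0.5366, 0.1267, 0.0484]
tool_rot: [2.51, -1.888, -0.0]
wrist_force: [-0.7, 0.4, 0.1]
gripper_width: -0.0003
grasp_force: 0.0
```

Emit:
jog_arm(deltas=[{"dx": 0,"dy": 0,"dz": -0.5,"turn": 0},{"dx": 0,"dy": 0,"dz": -1,"turn": 0},{"dx": 0,"dy": 0,"dz": -1.5,"turn": 0},{"dx": 0,"dy": 0,"dz": -2,"turn": 0}])

```text
time: 3.5
tool_pos: [0.5367, 0.1267, 0.0466]
tool_rot: [2.511, -1.888, -0.0]
wrist_force: [-0.1, -0.3, -0.7]
gripper_width: -0.0001
grasp_force: 0.0
```

```bash
python3 - <<'E'
from h import *
for i in range(3):
    a=imaging.get_image("wrist"); s=telemetry.observe(); print(s["tool_pos"],s["wrist_force"])
b=imaging.get_image("scene")
cv2.imwrite("pics/w3.png",np.vstack([a[84:],cv2.resize(b[160:230,240:350],(512,300))]))
E
```

```text
[0.53662579 0.12670838 0.0464965 ] [-4.55713097e-04  6.59447106e-01  3.26907841e-01]
[0.53665452 0.1267161  0.04652978] [-0.19000852 -0.16226308 -0.41045373]
[0.53666863 0.12668463 0.0465566 ] [ 0.71988744 -0.34337329  0.40805123]
```

View pics/w3.png

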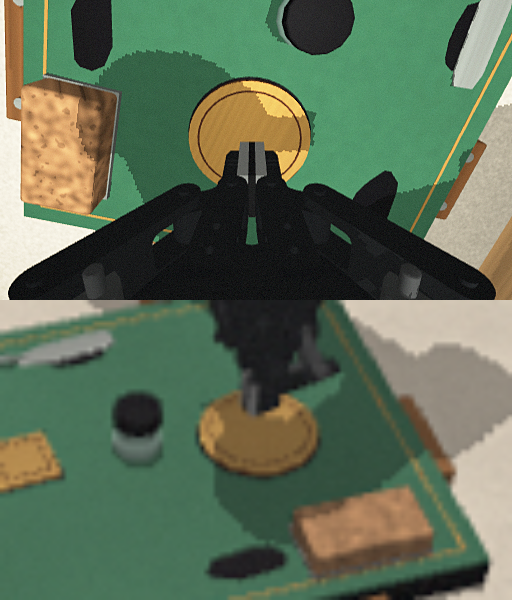

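The wrist view has the tips at (252,160) and the disc's centre around (250,138). The scene crop shows the tips over the disc, with no contact felt yet, so I'll keep going slowly.

Emit:
jog_arm(deltas=[{"dx": 0,"dy": 0,"dz": -0.5,"turn": 0},{"dx": 0,"dy": 0,"dz": -1,"turn": 0},{"dx": 0,"dy": 0,"dz": -1.5,"turn": 0},{"dx": 0,"dy": 0,"dz": -2,"turn": 0}])

```text
time: 4.1
tool_pos: [0.5367, 0.1267, 0.0446]
tool_rot: [2.511, -1.888, -0.0]
wrist_force: [-1.0, -0.2, 0.4]
gripper_width: 0.0003
grasp_force: 0.0
```

Emit:
jog_arm(deltas=[{"dx": 0,"dy": 0,"dz": -0.5,"turn": 0},{"dx": 0,"dy": 0,"dz": -1,"turn": 0},{"dx": 0,"dy": 0,"dz": -1.5,"turn": 0},{"dx": 0,"dy": 0,"dz": -2,"turn": 0}])

```text
time: 4.5
tool_pos: [0.5367, 0.1267, 0.0426]
tool_rot: [-2.511, 1.888, -0.0]
wrist_force: [-0.1, -0.9, -0.2]
gripper_width: -0.0
grasp_force: 0.0
```

```bash
python3 - <<'E'
from h import *
T,S=imaging.get_calibration("top"),imaging.get_calibration("scene")
for a,b in (((221.7,201.5),(295.1,190.1)),((272.3,204.5),(244.2,197)),((325.2,195.7),(191.5,213.7))): print(cross(ray(T,*a),ray(S,*b)))
W=imaging.get_calibration("wrist"); P=np.linalg.inv(W["pose"]); f=192/np.tan(np.radians(W["fovy"]/2))
t=telemetry.observe()["tool_pos"]
for z in (.017,.01,0):
    q=P@np.r_[t-[0,0,z],1]; print(z,W["cx"]+f*q[0]/-q[2], W["cy"]+f*q[1]/q[2])
a=imaging.get_image("wrist"); cv2.imwrite("pics/w4.png",cv2.resize(a[140:300,150:350],(800,600)))
b=imaging.get_image("scene"); cv2.imwrite("pics/w5.png",cv2.resize(b[160:220,260:340],(800,600),interpolation=cv2.INTER_CUBIC))
E
```

```text
(array([0.5361448 , 0.12776312, 0.0296752 ]), np.float64(0.0017204008959535173))
(array([ 0.52337616, -0.03319235,  0.02820497]), np.float64(0.0022942696483649397))
(array([ 0.54810726, -0.20114513,  0.02784008]), np.float64(0.001225948812956068))
0.017 251.11017095643837 218.11099058252623
0.01 251.09870024574417 222.47067038362528
0 251.08076656113508 229.2867365049271
```

View pics/w4.png

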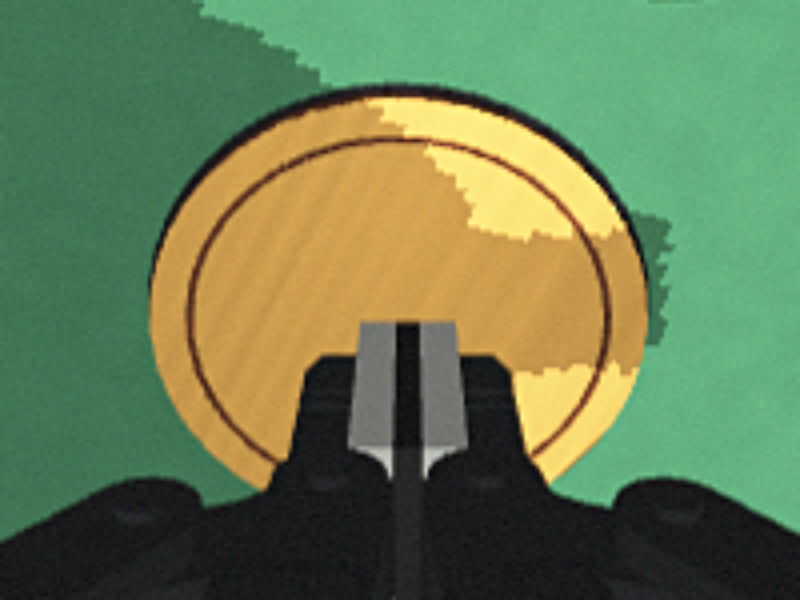

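View pics/w5.png

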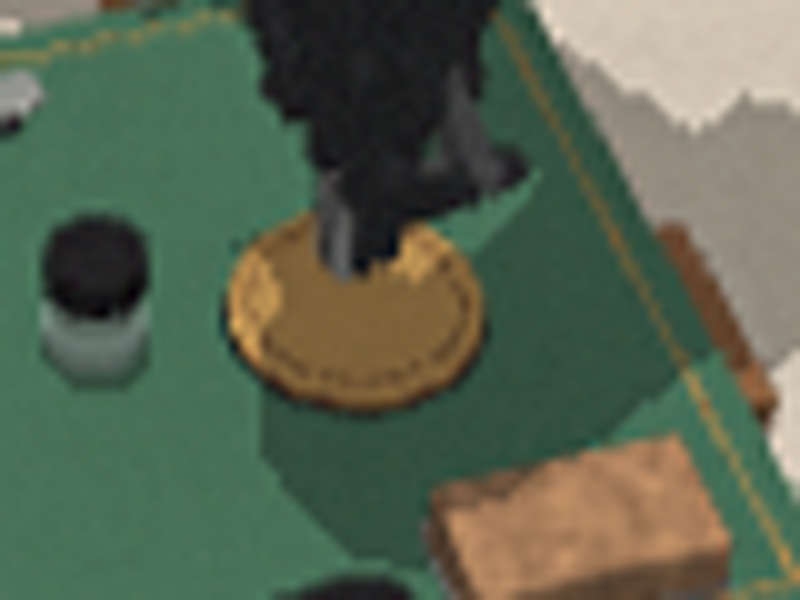

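The wrist crop shows the tips at crop (407,325), just short of the disc's middle. The scene crop shows them over the far half of the disc at (345,270), still not touching.

Emit:
jog_arm(deltas=[{"dx": 0,"dy": 0,"dz": -0.5,"turn": 0},{"dx": 0,"dy": 0,"dz": -1,"turn": 0},{"dx": 0,"dy": 0,"dz": -1.5,"turn": 0},{"dx": 0,"dy": 0,"dz": -2,"turn": 0}])

```text
time: 5.0
tool_pos: [0.5367, 0.1267, 0.0405]
tool_rot: [2.511, -1.888, -0.0]
wrist_force: [-0.3, 0.8, -0.5]
gripper_width: 0.0002
grasp_force: 0.0
```

Emit:
jog_arm(deltas=[{"dx": 0,"dy": 0,"dz": -0.5,"turn": 0},{"dx": 0,"dy": 0,"dz": -1,"turn": 0},{"dx": 0,"dy": 0,"dz": -1.5,"turn": 0},{"dx": 0,"dy": 0,"dz": -2,"turn": 0}])

```text
time: 5.4
tool_pos: [0.5367, 0.1267, 0.0386]
tool_rot: [2.511, -1.889, 0.0]
wrist_force: [-0.6, 0.4, 0.1]
gripper_width: -0.0001
grasp_force: 0.0
```

Emit:
jog_arm(deltas=[{"dx": 0,"dy": 0,"dz": -0.5,"turn": 0},{"dx": 0,"dy": 0,"dz": -1,"turn": 0},{"dx": 0,"dy": 0,"dz": -1.5,"turn": 0},{"dx": 0,"dy": 0,"dz": -2,"turn": 0}])

```text
time: 5.8
tool_pos: [0.5367, 0.1267, 0.0366]
tool_rot: [2.511, -1.888, -0.0]
wrist_force: [-0.0, -0.3, 0.5]
gripper_width: -0.0002
grasp_force: 0.0
```

```bash
python3 - <<'E'
from h import *
a=imaging.get_image("wrist"); b=imaging.get_image("scene"); print(telemetry.observe()["wrist_force"])
cv2.imwrite("pics/w6.png",np.hstack([cv2.resize(a[140:300,150:350],(400,320)),cv2.resize(b[160:220,260:340],(400,320),interpolation=cv2.INTER_CUBIC)]))
E
```

```text
[ 0.96958044 -0.10831545 -0.54006243]
```

View pics/w6.png

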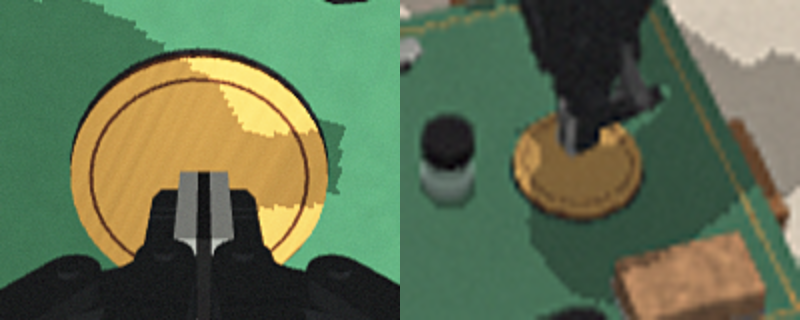

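Left crop: tips at (205,172), above the middle of the disc. Right crop: tips at (573,152), still on the far side of its centre. There's still a gap, so I continue down.

Emit:
jog_arm(deltas=[{"dx": 0,"dy": 0,"dz": -0.5,"turn": 0},{"dx": 0,"dy": 0,"dz": -1,"turn": 0},{"dx": 0,"dy": 0,"dz": -1.5,"turn": 0},{"dx": 0,"dy": 0,"dz": -2,"turn": 0}])

```text
time: 6.3
tool_pos: [0.5367, 0.1267, 0.0346]
tool_rot: [2.511, -1.888, -0.0]
wrist_force: [-0.0, 0.4, 0.7]
gripper_width: 0.0003
grasp_force: 0.0
```

Emit:
jog_arm(deltas=[{"dx": 0,"dy": 0,"dz": -0.5,"turn": 0},{"dx": 0,"dy": 0,"dz": -1,"turn": 0},{"dx": 0,"dy": 0,"dz": -1.5,"turn": 0},{"dx": 0,"dy": 0,"dz": -2,"turn": 0}])

```text
time: 6.7
tool_pos: [0.5367, 0.1267, 0.0326]
tool_rot: [2.511, -1.888, -0.0]
wrist_force: [0.0, 0.2, 0.7]
gripper_width: -0.0001
grasp_force: 0.0
```

Emit:
jog_arm(deltas=[{"dx": 0,"dy": 0,"dz": -0.5,"turn": 0},{"dx": 0,"dy": 0,"dz": -1,"turn": 0},{"dx": 0,"dy": 0,"dz": -1.5,"turn": 0},{"dx": 0,"dy": 0,"dz": -2,"turn": 0}])

```text
time: 7.1
tool_pos: [0.5367, 0.1267, 0.0306]
tool_rot: [2.511, -1.888, -0.0]
wrist_force: [0.9, -0.9, -0.4]
gripper_width: -0.0003
grasp_force: 0.0
```

Emit:
jog_arm(deltas=[{"dx": 0,"dy": 0,"dz": -0.5,"turn": 0},{"dx": 0,"dy": 0,"dz": -1,"turn": 0},{"dx": 0,"dy": 0,"dz": -1.5,"turn": 0},{"dx": 0,"dy": 0,"dz": -2,"turn": 0}])

```text
time: 7.5
tool_pos: [0.5367, 0.1267, 0.0286]
tool_rot: [-2.511, 1.888, 0.0]
wrist_force: [0.7, -0.2, -0.3]
gripper_width: -0.0001
grasp_force: 0.0
```

```bash
python3 - <<'E'
from h import *
a=imaging.get_image("wrist"); b=imaging.get_image("scene"); s=telemetry.observe(); print(s["wrist_force"],s["effort"],s["joint_positions"])
W=imaging.get_calibration("wrist"); print(W)
cv2.imwrite("pics/w7.png",np.hstack([cv2.resize(a[140:300,150:350],(400,320)),cv2.resize(b[160:220,260:340],(400,320),interpolation=cv2.INTER_CUBIC)]))
E
```

```text
[-0.30740936 -0.33480733  0.25452314] [ 2.31604579e-03 -3.77240109e+01  1.29810905e+01  2.88413756e+00
  5.39026223e-03  8.99651127e-07] [ 5.25889965e-01  4.74262178e-01 -4.02508481e-01 -2.96861405e-05
 -6.94220399e-01 -2.44875419e-01]
{'fovy': 69.59410744835172, 'cx': 251.4318562156042, 'cy': 186.8680364690209, 'pose': array([[-9.60717732e-01,  2.64621712e-01,  8.36468147e-02,
         5.57798408e-01],
       [-2.77527304e-01, -9.16247981e-01, -2.88908692e-01,
         5.28800223e-02],
       [ 1.89712239e-04, -3.00773978e-01,  9.53695432e-01,
         1.84386474e-01],
       [ 0.00000000e+00,  0.00000000e+00,  0.00000000e+00,
         1.00000000e+00]])}
```

View pics/w7.png

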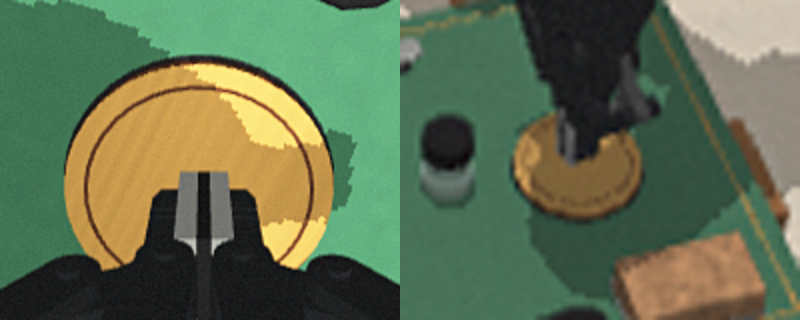

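The left crop has the tips at (205,172) with the disc's rim still dark, so it stands proud. The right crop has the tips at (573,158), a little short of the centre at (577,166). By the disc's apparent size its face is at the expected height, so the tips must sit higher than the TCP suggests. I'll keep going slowly by feel.

Emit:
jog_arm(deltas=[{"dx": 0,"dy": 0,"dz": -0.5,"turn": 0},{"dx": 0,"dy": 0,"dz": -1,"turn": 0},{"dx": 0,"dy": 0,"dz": -1.5,"turn": 0},{"dx": 0,"dy": 0,"dz": -2,"turn": 0},{"dx": 0,"dy": 0,"dz": -2.5,"turn": 0},{"dx": 0,"dy": 0,"dz": -3,"turn": 0}])

```text
time: 8.2
tool_pos: [0.5367, 0.1267, 0.0256]
tool_rot: [2.511, -1.888, 0.0]
wrist_force: [1.6, 0.0, -0.3]
gripper_width: -0.0001
grasp_force: 0.0
```

Emit:
jog_arm(deltas=[{"dx": 0,"dy": 0,"dz": -0.5,"turn": 0},{"dx": 0,"dy": 0,"dz": -1,"turn": 0},{"dx": 0,"dy": 0,"dz": -1.5,"turn": 0},{"dx": 0,"dy": 0,"dz": -2,"turn": 0}])

```text
time: 8.6
tool_pos: [0.5367, 0.1267, 0.0236]
tool_rot: [-2.511, 1.888, -0.0]
wrist_force: [-1.3, 0.2, 1.7]
gripper_width: -0.0001
grasp_force: 1.2
```

Contact. Now I press on gently.

Emit:
jog_arm(deltas=[{"dx": 0,"dy": 0,"dz": -0.5,"turn": 0},{"dx": 0,"dy": 0,"dz": -1,"turn": 0},{"dx": 0,"dy": 0,"dz": -1.5,"turn": 0},{"dx": 0,"dy": 0,"dz": -2,"turn": 0}])

```text
time: 9.0
tool_pos: [0.5367, 0.1267, 0.0217]
tool_rot: [-2.511, 1.888, -0.0]
wrist_force: [0.2, -0.6, 2.2]
gripper_width: 0.0
grasp_force: 1.3
```

Emit:
jog_arm(deltas=[{"dx": 0,"dy": 0,"dz": -0.3,"turn": 0},{"dx": 0,"dy": 0,"dz": -0.6,"turn": 0},{"dx": 0,"dy": 0,"dz": -1,"turn": 0}])

```text
time: 9.3
tool_pos: [0.5367, 0.1267, 0.0206]
tool_rot: [-2.511, 1.888, -0.0]
wrist_force: [-0.7, 0.4, 2.5]
gripper_width: 0.0001
grasp_force: 1.3
```

Emit:
jog_arm(deltas=[{"dx": 0,"dy": 0,"dz": -0.3,"turn": 0},{"dx": 0,"dy": 0,"dz": -0.6,"turn": 0},{"dx": 0,"dy": 0,"dz": -1,"turn": 0}])

```text
time: 9.6
tool_pos: [0.5367, 0.1267, 0.0196]
tool_rot: [-2.511, 1.889, 0.0]
wrist_force: [0.0, -0.1, 2.3]
gripper_width: 0.0003
grasp_force: 1.3
```

Emit:
jog_arm(deltas=[{"dx": 0,"dy": 0,"dz": -0.3,"turn": 0},{"dx": 0,"dy": 0,"dz": -0.6,"turn": 0}])

```text
time: 9.8
tool_pos: [0.5367, 0.1267, 0.019]
tool_rot: [-2.511, 1.889, 0.0]
wrist_force: [-1.2, 0.1, 2.3]
gripper_width: -0.0001
grasp_force: 1.3
```

Emit:
jog_arm(deltas=[{"dx": 0,"dy": 0,"dz": -0.3,"turn": 0},{"dx": 0,"dy": 0,"dz": -0.6,"turn": 0}])

```text
time: 10.0
tool_pos: [0.5367, 0.1267, 0.0184]
tool_rot: [-2.511, 1.888, -0.0]
wrist_force: [-1.5, -0.5, 2.3]
gripper_width: 0.0002
grasp_force: 1.3
```

Emit:
jog_arm(deltas=[{"dx": 0,"dy": 0,"dz": -0.3,"turn": 0},{"dx": 0,"dy": 0,"dz": -0.6,"turn": 0}])

```text
time: 10.2
tool_pos: [0.5367, 0.1267, 0.0178]
tool_rot: [-2.511, 1.888, -0.0]
wrist_force: [-0.6, 0.2, 3.1]
gripper_width: -0.0001
grasp_force: 1.3
```

Emit:
jog_arm(deltas=[{"dx": 0,"dy": 0,"dz": -0.2,"turn": 0},{"dx": 0,"dy": 0,"dz": -0.4,"turn": 0}])

```text
time: 10.4
tool_pos: [0.5368, 0.1267, 0.0177]
tool_rot: [-2.511, 1.888, -0.0]
wrist_force: [-2.1, -0.9, 6.0]
gripper_width: -0.0002
grasp_force: 3.0
```

Emit:
jog_arm(deltas=[{"dx": 0,"dy": 0,"dz": -0.2,"turn": 0},{"dx": 0,"dy": 0,"dz": -0.4,"turn": 0}])

```text
time: 10.6
tool_pos: [0.5368, 0.1268, 0.0177]
tool_rot: [-2.511, 1.888, -0.0]
wrist_force: [-3.5, 0.0, 8.6]
gripper_width: 0.0001
grasp_force: 4.1
```

The moon has bottomed at TCP z ≈ 0.0177, and force rises only beyond that. Next I lift and cross over the jar to the leaf.

Emit:
jog_arm(deltas=[{"dx": 0,"dy": 0,"dz": 5,"turn": 0},{"dx": 0,"dy": 0,"dz": 35,"turn": 0},{"dx": 0,"dy": 0,"dz": 80,"turn": 0},{"dx": 0,"dy": 0,"dz": 90,"turn": 0},{"dx": 2,"dy": -45,"dz": 90,"turn": 0},{"dx": 4,"dy": -90,"dz": 90,"turn": 0},{"dx": 6,"dy": -135,"dz": 90,"turn": 0},{"dx": 8,"dy": -180,"dz": 90,"turn": 0},{"dx": 10,"dy": -225,"dz": 90,"turn": 0},{"dx": 12,"dy": -270,"dz": 90,"turn": 0},{"dx": 12,"dy": -310,"dz": 90,"turn": 0},{"dx": 12,"dy": -327,"dz": 90,"turn": 0}])

```text
time: 11.8
tool_pos: [0.5482, -0.2034, 0.1063]
tool_rot: [2.507, -1.893, -0.001]
wrist_force: [-1.1, 1.2, 0.3]
gripper_width: -0.0
grasp_force: 0.0
```

Emit:
jog_arm(deltas=[{"dx": 0,"dy": 0,"dz": 0,"turn": 0},{"dx": 0,"dy": 0,"dz": -35,"turn": 0},{"dx": 0,"dy": 0,"dz": -70,"turn": 0},{"dx": 0,"dy": 0,"dz": -78,"turn": 0},{"dx": 0,"dy": 0,"dz": -78,"turn": 0},{"dx": 0,"dy": 0,"dz": -78,"turn": 0}])

```text
time: 12.4
tool_pos: [0.55, -0.2, 0.0303]
tool_rot: [-2.511, 1.886, -0.003]
wrist_force: [0.2, -0.0, 0.4]
gripper_width: 0.0001
grasp_force: 0.0
```

```bash
python3 - <<'E'
from h import *
s=telemetry.observe(); print(s["time"],s["tool_pos"],s["wrist_force"],s["joint_positions"])
a=imaging.get_image("wrist"); b=imaging.get_image("scene")
cv2.imwrite("pics/w8.png",np.hstack([cv2.resize(a[100:300,130:380],(400,320)),cv2.resize(b[160:270,150:330],(400,320),interpolation=cv2.INTER_CUBIC)]))
E
```

```text
12.4 [ 0.54998536 -0.19999736  0.03027215] [ 0.21519403 -0.04504775  0.38407867] [-7.19350273e-02  5.14602803e-01 -3.17106024e-01  7.24257944e-04
 -7.36884263e-01  3.53712132e-01]
```

View pics/w8.png

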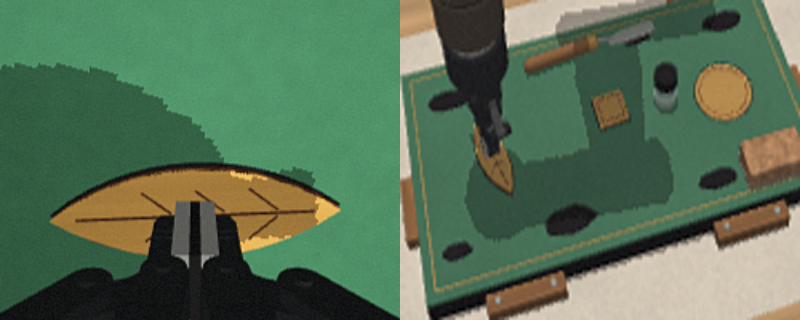

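The moon no longer shows a dark rim in the right crop, so it is flush. In the left crop the tips at (195,200) are centred along the leaf, which spans (50,220) to (340,210). Now press the leaf.

Emit:
jog_arm(deltas=[{"dx": 0,"dy": 0,"dz": -3,"turn": 0},{"dx": 0,"dy": 0,"dz": -5,"turn": 0},{"dx": 0,"dy": 0,"dz": -5.5,"turn": 0},{"dx": 0,"dy": 0,"dz": -6,"turn": 0},{"dx": 0,"dy": 0,"dz": -6.5,"turn": 0},{"dx": 0,"dy": 0,"dz": -7,"turn": 0},{"dx": 0,"dy": 0,"dz": -7.5,"turn": 0},{"dx": 0,"dy": 0,"dz": -8,"turn": 0}])

```text
time: 13.3
tool_pos: [0.5487, -0.2003, 0.0212]
tool_rot: [-2.511, 1.888, -0.0]
wrist_force: [-0.8, 0.5, 3.6]
gripper_width: -0.0002
grasp_force: 1.6
```

Emit:
jog_arm(deltas=[{"dx": 0,"dy": 0,"dz": -0.5,"turn": 0},{"dx": 0,"dy": 0,"dz": -1,"turn": 0},{"dx": 0,"dy": 0,"dz": -1.5,"turn": 0},{"dx": 0,"dy": 0,"dz": -2,"turn": 0}])

```text
time: 13.7
tool_pos: [0.5487, -0.2003, 0.019]
tool_rot: [2.511, -1.888, 0.0]
wrist_force: [-1.8, 0.5, 3.5]
gripper_width: 0.0
grasp_force: 1.6
```

Emit:
jog_arm(deltas=[{"dx": 0,"dy": 0,"dz": -0.4,"turn": 0},{"dx": 0,"dy": 0,"dz": -0.8,"turn": 0},{"dx": 0,"dy": 0,"dz": -1.2,"turn": 0}])

```text
time: 14.0
tool_pos: [0.5487, -0.2003, 0.0178]
tool_rot: [2.511, -1.888, 0.0]
wrist_force: [-1.5, -0.6, 3.6]
gripper_width: -0.0001
grasp_force: 1.6
```

Emit:
jog_arm(deltas=[{"dx": 0,"dy": 0,"dz": -0.2,"turn": 0},{"dx": 0,"dy": 0,"dz": -0.4,"turn": 0}])

```text
time: 14.2
tool_pos: [0.5488, -0.2003, 0.0177]
tool_rot: [2.511, -1.888, 0.0]
wrist_force: [-2.1, 0.6, 5.9]
gripper_width: 0.0003
grasp_force: 3.0
```

The leaf is flush. Now to the seal.

Emit:
jog_arm(deltas=[{"dx": 0,"dy": 0,"dz": 5,"turn": 0},{"dx": 0,"dy": 0,"dz": 35,"turn": 0},{"dx": 0,"dy": 0,"dz": 60,"turn": 0},{"dx": -6,"dy": 40,"dz": 60,"turn": 0},{"dx": -12,"dy": 80,"dz": 60,"turn": 0},{"dx": -18,"dy": 120,"dz": 60,"turn": 0},{"dx": -24,"dy": 155,"dz": 60,"turn": 0},{"dx": -24,"dy": 167,"dz": 60,"turn": 0},{"dx": -24,"dy": 167,"dz": 60,"turn": 0},{"dx": -24,"dy": 167,"dz": 35,"turn": 0},{"dx": -24,"dy": 167,"dz": 13,"turn": 0},{"dx": -24,"dy": 167,"dz": 13,"turn": 0}])

```text
time: 15.4
tool_pos: [0.5225, -0.0347, 0.0277]
tool_rot: [2.505, -1.888, -0.007]
wrist_force: [-0.9, -0.0, 0.6]
gripper_width: -0.0002
grasp_force: 0.0
```

```bash
python3 - <<'E'
from h import *
a=imaging.get_image("wrist"); s=telemetry.observe(); print(s["time"],s["tool_pos"],s["wrist_force"])
c=imaging.get_calibration("wrist")
for b in blobs(a,(10,100,80),(30,255,255),(100,100,420,300),150):
    P=np.array([plane(c,*q[0],.035) for q in b])[:,:2].astype(np.float32); print(cv2.boundingRect(b),cv2.contourArea(b),cv2.minAreaRect(P),P[:,0].min(),P[:,0].max(),P[:,1].min(),P[:,1].max())
E
```

```text
15.45 [ 0.52390934 -0.03446195  0.02924855] [-0.30186542  0.64572859  0.87854848]
(207, 198, 82, 67) 2299.5 ((0.5259511470794678, -0.03160605579614639), (0.04248474910855293, 0.043724942952394485), 5.273311614990234) 0.50456464 0.54879904 -0.05446346 -0.008054656
(383, 181, 37, 108) 1858.0 ((0.4286198616027832, -0.058323413133621216), (0.022469984367489815, 0.07055359333753586), 6.763945579528809) 0.41362998 0.44146198 -0.09232435 -0.02394588
```

The wrist view puts the seal's centre at (0.526, −0.032), within 2 mm of the tool. Press it.

Emit:
jog_arm(deltas=[{"dx": 0,"dy": 1,"dz": -3,"turn": 0},{"dx": 0,"dy": 1,"dz": -5,"turn": 0},{"dx": 0,"dy": 1,"dz": -5.5,"turn": 0},{"dx": 0,"dy": 1,"dz": -6,"turn": 0},{"dx": 0,"dy": 1,"dz": -6.5,"turn": 0},{"dx": 0,"dy": 1,"dz": -7,"turn": 0},{"dx": 0,"dy": 1,"dz": -7.5,"turn": 0},{"dx": 0,"dy": 1,"dz": -8,"turn": 0}])

```text
time: 16.25
tool_pos: [0.5247, -0.0322, 0.0224]
tool_rot: [-2.511, 1.888, -0.0]
wrist_force: [0.9, -0.1, 0.1]
gripper_width: 0.0002
grasp_force: 0.0
```

Emit:
jog_arm(deltas=[{"dx": 0,"dy": 0,"dz": -0.5,"turn": 0},{"dx": 0,"dy": 0,"dz": -1,"turn": 0},{"dx": 0,"dy": 0,"dz": -1.5,"turn": 0},{"dx": 0,"dy": 0,"dz": -2,"turn": 0}])

```text
time: 16.65
tool_pos: [0.5247, -0.0323, 0.0206]
tool_rot: [-2.511, 1.888, -0.0]
wrist_force: [-1.6, -0.3, 3.1]
gripper_width: 0.0
grasp_force: 1.7
```

Emit:
jog_arm(deltas=[{"dx": 0,"dy": 0,"dz": -0.5,"turn": 0},{"dx": 0,"dy": 0,"dz": -1,"turn": 0},{"dx": 0,"dy": 0,"dz": -1.5,"turn": 0},{"dx": 0,"dy": 0,"dz": -2,"turn": 0}])

```text
time: 17.05
tool_pos: [0.5247, -0.0323, 0.0184]
tool_rot: [-2.511, 1.888, -0.0]
wrist_force: [-1.3, 0.8, 3.5]
gripper_width: 0.0003
grasp_force: 1.7
```

Emit:
jog_arm(deltas=[{"dx": 0,"dy": 0,"dz": -0.4,"turn": 0},{"dx": 0,"dy": 0,"dz": -0.8,"turn": 0}])

```text
time: 17.25
tool_pos: [0.5247, -0.0323, 0.0177]
tool_rot: [2.511, -1.888, 0.0]
wrist_force: [-3.1, 1.2, 7.0]
gripper_width: 0.0001
grasp_force: 3.5
```

Emit:
jog_arm(deltas=[{"dx": 0,"dy": 0,"dz": -0.2,"turn": 0},{"dx": 0,"dy": 0,"dz": -0.4,"turn": 0}])

```text
time: 17.45
tool_pos: [0.5248, -0.0323, 0.0177]
tool_rot: [2.511, -1.888, 0.0]
wrist_force: [-2.3, 1.6, 7.8]
gripper_width: 0.0
grasp_force: 4.0
```

The seal bottoms at the same height. I'll lift straight up, clear of everything.

Emit:
jog_arm(deltas=[{"dx": 0,"dy": 0,"dz": 5,"turn": 0},{"dx": 0,"dy": 0,"dz": 35,"turn": 0},{"dx": 0,"dy": 0,"dz": 75,"turn": 0},{"dx": 0,"dy": 0,"dz": 120,"turn": 0},{"dx": 0,"dy": 0,"dz": 140,"turn": 0},{"dx": 0,"dy": 0,"dz": 140,"turn": 0},{"dx": 0,"dy": 0,"dz": 140,"turn": 0},{"dx": 0,"dy": 0,"dz": 140,"turn": 0}])

```text
time: 18.25
tool_pos: [0.5236, -0.0324, 0.1556]
tool_rot: [2.509, -1.888, -0.004]
wrist_force: [-0.2, 0.9, 0.2]
gripper_width: 0.0004
grasp_force: 0.0
```

```bash
python3 - <<'E'
from bench import telemetry, ctrl
s=telemetry.observe(); print(s["tool_pos"],s["wrist_force"]); print(ctrl.hand_in())
E
```

```text
[ 0.52361065 -0.03244258  0.15559403] [-0.16177926  0.93904537  0.19498888]
the job is handed in; nothing more can be done
None
```

I pressed the moon, then the leaf, then the seal until each bottomed in its recess, with wrist force under 10 N at every reading; nothing loose was touched as far as I could tell, and I handed the job in at about 18 s (no verdict was returned).

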